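Lock the filter funnel onto the vacuum manifold

ROBOT

A 6-joint arm with a two-finger parallel gripper is mounted at the origin on a cart in front of the work surface, level with it; the furniture and walls round the work are solid. World frame = base frame: x ahead of the robot, y to its left, z up, the work surface at z = 0. Lengths are in m, angles in rad, forces in N, time in s.
With the tool pointing down it reaches from about 0.35 to 0.975 m from the base axis. Payload 4.9 kg.
Tool frame: the origin (TCP) lies on the mounting face of the last link; the fingertips stand 173 mm ahead of it and the grasp point (between the pads) lies 155 mm ahead of it; z points along the fingers, y is the direction in which the jaws open and shut (so a half turn about z gives the same grasp; the last joint's range is limited). The gripper opens to 85 mm and grips with 20 to 120 N. Pads are 22 mm wide; open, the fingers measure 114 mm over their backs; the gripper's body (76 mm by 85 mm) begins 54 mm behind the grasp point. The pads swing forward as they close: fully open they stand 13 mm farther back than shut.
Start: joints at [-1.244, 0.053, 1.613, -0, 1.476, -0.119], TCP at [0.269, -0.564, 0.405] pointing down, gripper open.
Joint ranges: [-3.01, 3.01], [-1.01, 2.22], [0.06, 2.58], [-1.02, 4.17], [0.09, 2.62], [-3.14, 3.14]. Speed limits (rad/s): [2.57, 2.57, 3.14, 3.14, 3.14, 3.14].

INTERFACE

Orientations are given as a rotation vector (axis times angle).
In Python, from station import ctrl gives the robot as it stands. The module is installed in compiled form; this text tells all that it offers.
- The arm moves only by the tool jog_arm, never from a script. Its argument "steps" is a list of rows, each a list of 2 entries, a list of its own where there are three numbers: the shift along the tool's x, y, z in cm, then the turn, a rotation vector about the tool's x, y, z in degrees. In form: [[[tx, ty, tz], [rx, ry, rz]], ...]. A call has 1 to 8 rows; each row shifts and turns the pose as measured when the row begins, along the tool's axes as they then stand; what a row does not reach is not made up. A row lasts 1/10 s, in which the tool goes at most 50 mm and 8.59 degrees, less where a joint would pass 70% of its speed; a pose out of reach is approached as far as the arm can. A call is refused whole if a number of a shift passes 5 or a number of a turn 8.59, either way. A call with a gripper value outside its range is refused whole. "fingers" is the gripper command: -1 is shut, 1 is fully open, values between are in proportion, set as the call begins (left out, the last holds). The fingers move at their own pace and stop on an object; "grip_force" is the grip in N (left out, the last holds). Time passes only in rows, so rows that do not move let the fingers close. It gives the time, the measured TCP pose, the force and the opening at its end, in the units of the state.
- ctrl.get_obs(): the state, without advancing time (a new reading comes with each control period).
- ctrl.get_image(name): name is "scene" or "top"; returns the picture (400x640x3 uint8, red, green, blue); there is no depth.
- ctrl.camera_info(name): a dict with "K" (3x3 intrinsics, pixels), "dist_coeffs" ([k1, k2, p1, p2, k3] as OpenCV has them; the pictures are not rectified), "camera_from_world" (4x4, takes a point from world to camera coordinates). Camera axes: x right, y up, looking along -z (the intrinsics and any distortion apply to the point x, -y, -z); pixel columns grow to the right and rows downward; lengths in m; the calibration is good to about 2 mm. A picture is of the moment at which its call begins. camera_info takes no time and is no camera call.
- ctrl.finish_job(): hands the job in, once; it reports no verdict.
The state is a dict: "t": time; "q": joint angles; "dq": joint speeds; "effort": joint torques, N m; "tool_pos": TCP position; "tool_rot": TCP orientation; "contact_force": force on the tool from outside, world axes, zero at the start; "wrist_torque": the same for the moment, N m; "opening": finger opening in m.
Only numpy, scipy, OpenCV 4.12 (cv2) and the standard library are available. Lean on these libraries where they do the work, as an engineer would, in place of code of your own. Each camera call takes 0.05 s, during which the arm holds its last target.

TASK

Get the filtration manifold ready: take the steel filter funnel from the instrument tray and mount it on the manifold's open place. Feel for the two notches in the collar with the funnel's lugs, press it down against the sprung screen and twist it clockwise (seen from above) until the lugs run home and spring up into their pockets, so that it stays locked when you let go. Do not force it: keep well under 60 N on the collar, and leave the other things on the bench where they are.

Things in the scene. Friction and masses are not known exactly. Their poses are not given: they have to be found in the camera images.
- funnel_mid (a point): steel filter funnel, an open cup upright in the tray, 95 mm high, 0.13-0.2 kg; point on its axis, 47.5 mm above its underside; z up. Hub d 44 up to 25 mm (lowest 2 mm chamfered), cup d 50 (outside) from 27 mm up; grip it from outside, 45 to 85 mm up. Two opposite lugs on its x axis: 8 mm wide, 5 mm high, 6 to 11 mm above the underside, out to 28 mm from the axis. Half a turn changes nothing
- tray: pressed steel instrument tray, 170x260 mm, rim 24 mm high, its floor 2 mm above the bench; origin under its centre, long side along its y. The funnel stands in it, with forceps and a vial. (Wall cabinets hang 0.45 m above the bench from about 0.64 m ahead of the robot: keep the arm drawn back when it swings round)
- manifold: two-place vacuum manifold, fixed: aluminium rail 330 mm long along its y axis, 56 mm wide, 52 mm high, two stopcocks in front; origin under its centre. Places 80 mm either side of the centre, drawn anew: one open (see station_mouth), the other shut by a flat steel cap with a bar handle, 71 mm above the rail's top
- station_mouth (a point): the open place: point on the bayonet collar's axis at its top face; z up, y along the rail. Steel collar, outside d 72, bore d 47. Two opposite notches let the lugs in; they lie within 0.55 rad either side of this y axis: that angle is NOT measured, feel (or look) for it. A lug enters within about 0.05 rad of the middle of a notch. Lug on top of the lip: funnel_mid 41.5 mm above this point
- station_screen (a point): point on the collar's axis, 11 mm below its top face, where the funnel's underside (lugs already in the notches) meets the sprung screen: upward push about 5 N there, 8 N at 17 mm, 11 N at its hard stop 22.5 mm below the top face. Lips are 9 mm thick: the lugs are clear below them once the underside is 20.5 to 22 mm below the top face (funnel_mid 25.5 to 27 mm above it)
- station_lock (a point): where funnel_mid is when locked: on the collar's axis, 30.5 mm above its top face. From the notch, pressed down, turn clockwise seen from above: pockets 0.75 to 0.9 rad past the middle of the notch, a solid stop at 0.93. There the lips are only 6 mm thick: let it rise, the lugs enter 3 mm deep pockets. Unlocked, the screen lifts it 6 mm higher. More than 60 N on collar or screen spoils them
- forceps: steel clamp forceps lying in the tray, 135 mm long; origin at the middle of its underside; leave alone
- vial: amber vial with white cap standing in the tray, d 31, 68 mm high; origin under its centre; leave alone
- cup_a: clear specimen cup with white lid, d 60, 70 mm high, right of the manifold; origin under its centre; leave alone
- dropper: clear dropper bottle, d 33, 82 mm high, right of the manifold; origin under its centre; leave alone
- bottle: white bottle with a cap, d 42, 98 mm high, behind the manifold to the left; origin under its centre; leave alone
- pen: felt pen lying on the bench at the right, 135 mm long; origin at the middle of its underside; leave alone

How it is judged:
On the way, in this order (a step that is already met when the one before it is completed fails the run):
1. the funnel has been lifted out of the tray (height (world z) of funnel_mid above 0.1 m), for 0.1 s.
2. the funnel is in the collar and pressed down past its locked height, deep enough for the lugs to pass under the lips (z of funnel_mid in the frame of station_mouth below 0.029 m and horizontal distance between funnel_mid and station_mouth below 0.005 m), for 0.1 s.
At the end, for the whole second after the job is handed in: the released funnel is at rest in the open collar, upright within 0.05 rad and on its axis within 3 mm, held down by its lugs in the pockets against the sprung screen: its mid point 29 to 32.5 mm above the collar's top face (30.5 mm when locked) (z of funnel_mid in the frame of station_mouth between 0.029 and 0.0325 m and horizontal distance between funnel_mid and station_mouth below 0.003 m and angle between funnel_mid's own z axis and vertical below 0.05 rad and linear speed of funnel below 0.01 m/s); the robot touches nothing.
It fails at once if the funnel loads the collar or its screen with more than 60 N (contact force between funnel and station above 60 N).
It fails at once if a bystander is moved by more than 30 mm (distance of any of forceps, vial, cup_a, dropper, bottle, pen from where it was at the start of the episode above 0.03 m).
It also fails if it takes over 61 s, if anything falls off the work surface, if the arm or the gripper's body presses on something with over 40 N, if the wrist force passes 120 N, or if a joint passes its speed limit or range.

## Working session

There is one attempt and no reset: what is moved stays moved. The work goes in short steps, Python scripts to look and compute and a tool call to move; the robot and the scene stay as the last step left them, time stands still between calls to the robot, and variables do not carry over. Pictures are saved under pics/ and viewed, and the job is handed in when it is done.

Besides the shell and the picture viewer there is one more tool, called as name([rows], argument=value, ...), one row to a line, values as JSON. jog_arm: Moves the arm, as the interface text tells. Its arguments: {"type":"object","properties":{"steps":{"type":"array","items":{"type":"array"}},"fingers":{"type":"number"},"grip_force":{"type":"number"}},"required":["steps"]}

```bash
mkdir -p pics; python3 - <<'E'
from station import ctrl
import cv2,numpy as np
np.set_printoptions(precision=4,suppress=True)
print(ctrl.get_obs())
for n in("scene","top"):
    cv2.imwrite(f"pics/{n}0.png",ctrl.get_image(n)[:,:,::-1]); print(n,ctrl.camera_info(n))
E
```

```text
{'t': 0.0, 'q': array([-1.244 ,  0.0534,  1.6143,  0.    ,  1.476 , -0.119 ]), 'dq': array([-0.0006,  0.0003,  0.0016, -0.0017, -0.0006, -0.0013]), 'effort': array([  0.0008, -39.3688, -37.017 ,  -0.0001,   0.0071,   0.    ]), 'tool_pos': array([ 0.2694, -0.5637,  0.4035]), 'tool_rot': array([-3.0618, -0.694 ,  0.0003]), 'contact_force': array([ 0.0882, -0.2885,  0.2057]), 'wrist_torque': array([-0.0108, -0.0161,  0.0043]), 'opening': 0.08546830842852107}
scene {'K': array([[379.3781,   0.    , 324.5967],
       [  0.    , 379.3781, 197.5388],
       [  0.    ,   0.    ,   1.    ]]), 'dist_coeffs': array([-0.0062,  0.    ,  0.    ,  0.    ,  0.    ]), 'camera_from_world': array([[ 0.9262, -0.3769,  0.0004, -0.4924],
       [ 0.2635,  0.6484,  0.7142, -0.2135],
       [-0.2695, -0.6614,  0.7   , -1.2598],
       [ 0.    ,  0.    ,  0.    ,  1.    ]])}
top {'K': array([[514.1744,   0.    , 315.2231],
       [  0.    , 514.1744, 198.1552],
       [  0.    ,   0.    ,   1.    ]]), 'dist_coeffs': array([0.0571, 0.    , 0.    , 0.    , 0.    ]), 'camera_from_world': array([[ 0.4764, -0.8792,  0.0047, -0.2573],
       [ 0.8166,  0.4445,  0.3682, -0.4634],
       [-0.3258, -0.1716,  0.9297, -1.5183],
       [ 0.    ,  0.    ,  0.    ,  1.    ]])}
```

View pics/scene0.png

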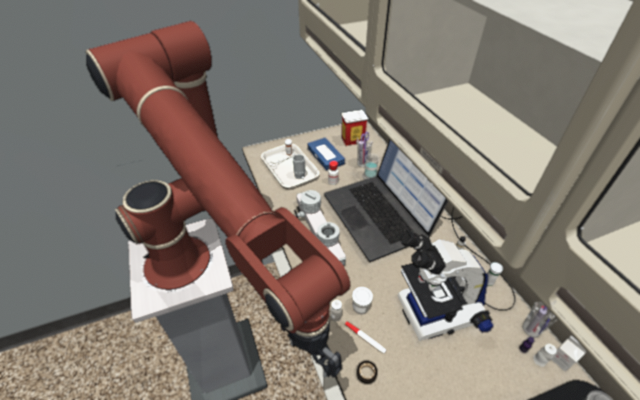

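View pics/top0.png

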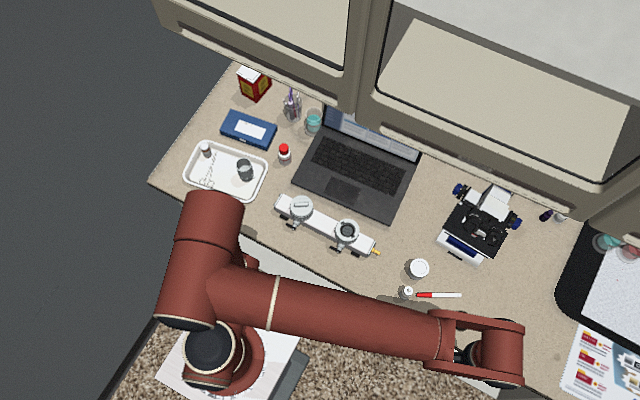

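The scene view shows the tray at about (290,165) with the funnel at (299,168), and the manifold with its open collar at about (328,232). In the top view the funnel is near (245,168), the capped place near (301,207) and the open collar near (347,230). I'll zoom in on these.

```bash
python3 - <<'E'
import cv2,numpy as np
t=cv2.imread("pics/top0.png");s=cv2.imread("pics/scene0.png")
def c(i,x0,y0,w,h,k):return cv2.resize(i[y0:y0+h,x0:x0+w],None,fx=k,fy=k,interpolation=cv2.INTER_CUBIC)
a=c(t,175,130,100,75,4);b=c(t,300,185,100,75,4);d=c(s,255,130,100,75,4);e=c(s,285,185,100,75,4)
cv2.imwrite("pics/z0.png",np.vstack([np.hstack([a,b]),np.hstack([d,e])]))
E
```

```text
(no output)
```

View pics/z0.png

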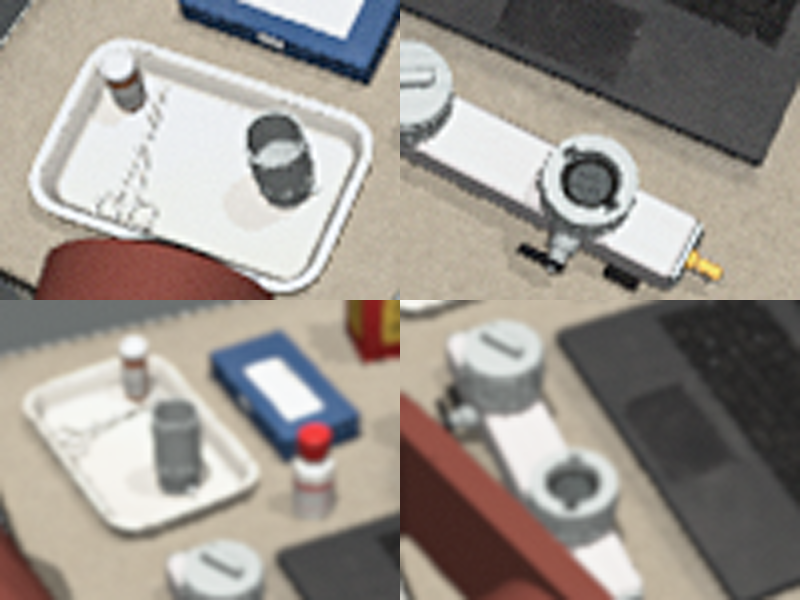

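The top-view crop shows the collar ring with two dark notches near (342,223) and (354,237) in full-image pixels. I'll look closer at the collar and the funnel.

```bash
cat > h.py <<'E'
import cv2,numpy as np
from station import ctrl
np.set_printoptions(precision=4,suppress=True)
def ray(n,u,v):
    I=ctrl.camera_info(n);M=np.array(I["camera_from_world"])
    p=cv2.undistortPoints(np.array([[[u,v]]],float),np.array(I["K"]),np.array(I["dist_coeffs"])).ravel()
    d=M[:3,:3].T@np.array([p[0],-p[1],-1.]);o=-M[:3,:3].T@M[:3,3]
    return o,d/np.linalg.norm(d)
def onz(n,u,v,z):
    o,d=ray(n,u,v);return o+d*(z-o[2])/d[2]
def tri(a,b):
    o1,d1=ray("top",*a);o2,d2=ray("scene",*b)
    A=np.stack([d1,-d2],1);s=np.linalg.lstsq(A,o2-o1,rcond=None)[0]
    p,q=o1+s[0]*d1,o2+s[1]*d2;return (p+q)/2,np.linalg.norm(p-q)
def proj(n,P):
    I=ctrl.camera_info(n);M=np.array(I["camera_from_world"]);P=np.atleast_2d(P)
    c=(M[:3,:3]@P.T).T+M[:3,3];c=c*[1,-1,-1]
    return cv2.projectPoints(c,np.zeros(3),np.zeros(3),np.array(I["K"]),np.array(I["dist_coeffs"]))[0].reshape(-1,2)
def crop(i,x0,y0,w,h,k):
    c=cv2.resize(i[y0:y0+h,x0:x0+w],None,fx=k,fy=k,interpolation=cv2.INTER_CUBIC)
    for j in range(0,w,5):
        cv2.line(c,(j*k,0),(j*k,8 if j%10 else 16),(0,0,255),1)
        if j%10==0:cv2.putText(c,str(x0+j),(j*k+2,14),0,.4,(0,0,255),1)
    for j in range(0,h,5):
        cv2.line(c,(0,j*k),(8 if j%10 else 16,j*k),(0,0,255),1)
        if j%10==0:cv2.putText(c,str(y0+j),(2,j*k+12),0,.4,(0,0,255),1)
    return c
E
python3 - <<'E'
from h import *
t=cv2.imread("pics/top0.png");s=cv2.imread("pics/scene0.png")
cv2.imwrite("pics/z1.png",np.vstack([np.hstack([crop(t,230,152,33,25,12),crop(t,330,215,33,25,12)]),np.hstack([crop(s,283,150,33,25,12),crop(s,312,220,33,25,12)])]))
E
```

```text
(no output)
```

View pics/z1.png

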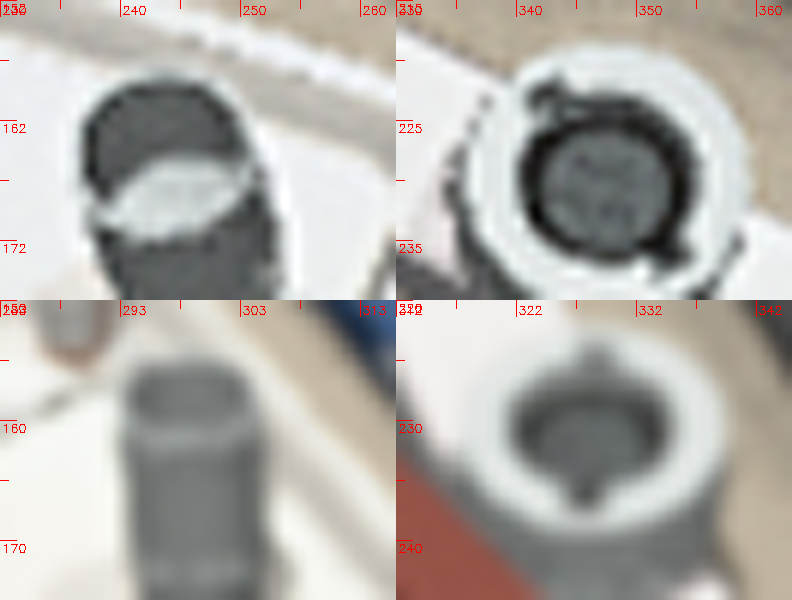

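```bash
python3 - <<'E'
from h import *
P={}
for n,(u,v),f in(("top",(347,230),"top0"),("scene",(328,231),"scene0")):
    g=cv2.cvtColor(cv2.imread(f"pics/{f}.png"),6)
    r=14;c=g[v-r:v+r,u-r:u+r];K=8
    C=cv2.resize(c,None,fx=K,fy=K,interpolation=cv2.INTER_CUBIC)
    for th in (130,150,165,180):
        m=(C<th).astype(np.uint8);k,l,st,ce=cv2.connectedComponentsWithStats(m)
        i=l[r*K,r*K];
        mm=(l==i).astype(np.uint8)
        cs=max(cv2.findContours(mm,0,1)[0],key=cv2.contourArea)
        M=cv2.moments(cs);cx,cy=M["m10"]/M["m00"],M["m01"]/M["m00"]
        # ellipse w/out notches: opened
        o=cv2.morphologyEx(mm,2,cv2.getStructuringElement(2,(61,61)))
        oc=max(cv2.findContours(o,0,1)[0],key=cv2.contourArea)
        e=cv2.fitEllipse(oc)
        f2=lambda x,y:((x+.5)/K-.5+u-r,(y+.5)/K-.5+v-r)
        print(n,th,M["m00"]/K/K,f2(cx,cy),"ell",f2(*e[0]),np.array(e[1])/K,e[2])
        P[n,th]=f2(cx,cy);P[n,th,'e']=f2(*e[0])
for th in(130,150,165,180):
    print(th,tri(P["top",th],P["scene",th]),tri(P["top",th,'e'],P["scene",th,'e']))
E
```

```text
top 130 176.5546875 (347.1305321400652, 229.4572796362671) ell (347.1468868255615, 229.51101303100586) [14.0411 14.823 ] 96.58271026611328
top 150 185.71875 (347.1358653738292, 229.43603819619722) ell (347.1592674255371, 229.48767471313477) [14.3659 15.1771] 99.41232299804688
top 165 192.8359375 (347.13449624572917, 229.42164394522547) ell (347.13278579711914, 229.45281887054443) [14.6332 15.4352] 104.1360855102539
top 180 200.203125 (347.1422188402404, 229.41983402273732) ell (347.1320905685425, 229.42800998687744) [14.8852 15.7058] 106.26091003417969
scene 130 96.9296875 (327.7466097767389, 230.41782696596007) ell (327.75775146484375, 230.28369522094727) [ 9.0782 12.1371] 88.4549789428711
scene 150 111.8828125 (327.7495766706236, 230.32341927937992) ell (327.7604293823242, 230.2467393875122) [10.0034 13.2457] 88.73729705810547
scene 165 122.609375 (327.756756828512, 230.28546472112484) ell (327.79252529144287, 230.20559120178223) [10.7569 13.6014] 88.10638427734375
scene 180 133.7890625 (327.7620815085158, 230.26373357664232) ell (327.7729244232178, 230.19726657867432) [11.419  14.0548] 88.31757354736328
130 (array([ 0.4845, -0.1403,  0.0977]), np.float64(0.0020040136853723607)) (array([ 0.4843, -0.1405,  0.0985]), np.float64(0.002354996916055995))
150 (array([ 0.4845, -0.1403,  0.0982]), np.float64(0.0020878696908967443)) (array([ 0.4843, -0.1405,  0.0987]), np.float64(0.002337248730730868))
165 (array([ 0.4845, -0.1403,  0.0983]), np.float64(0.0021281626930740056)) (array([ 0.4844, -0.1404,  0.0987]), np.float64(0.002435122328402353))
180 (array([ 0.4845, -0.1403,  0.0984]), np.float64(0.002159777588104044)) (array([ 0.4844, -0.1404,  0.0988]), np.float64(0.002325652412958476))
```

```bash
python3 - <<'E'
from h import *
t=cv2.imread("pics/top0.png");s=cv2.imread("pics/scene0.png")
z=.098
for a,b in(((342.2,222.3),(352.4,235.6)),):
    p,q=onz("top",*a,z),onz("top",*b,z);d=p-q;print("top notch",p,q,np.linalg.norm(d),np.arctan2(d[1],d[0]))
p,q=onz("scene",328.2,224.2,z),onz("scene",327.3,236,z);d=p-q;print("scene",p,q,np.linalg.norm(d),np.arctan2(d[1],d[0]))
cv2.imwrite("pics/z2.png",np.hstack([crop(t,230,150,33,45,12),crop(s,283,150,33,45,12)]))
E
```

```text
top notch [ 0.4966 -0.1167  0.098 ] [ 0.4736 -0.1632  0.098 ] 0.05186398069849423 1.1125065985493863
scene [ 0.4971 -0.1161  0.098 ] [ 0.4752 -0.1614  0.098 ] 0.05038348272932733 1.1204375848880834
```

View pics/z2.png

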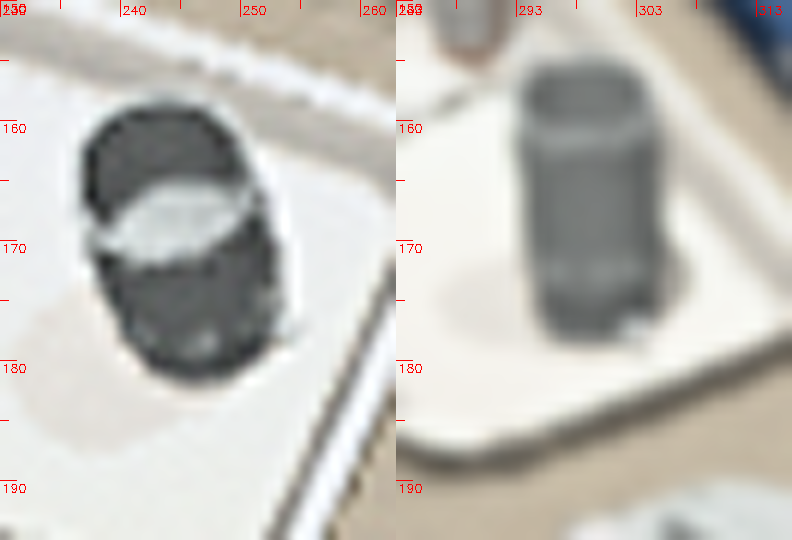

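```bash
python3 - <<'E'
from h import *
print(tri((243.4,164.7),(298.5,158.4)))
print(onz("top",243.4,164.7,.097),onz("scene",298.5,158.4,.097))
# silhouette
for n,f,(x0,y0,x1,y1),th in(("top","top0",(228,150,262,192),130),("scene","scene0",(286,150,316,188),165)):
    g=cv2.cvtColor(cv2.imread(f"pics/{f}.png"),6)[y0:y1,x0:x1]
    print(n);print(g[::1].astype(int) if 0 else "")
c=(onz("top",243.4,164.7,.097)+onz("scene",298.5,158.4,.097))/2
print("c",c)
for n,f in(("top","top0"),("scene","scene0")):
    im=cv2.imread(f"pics/{f}.png");x0,y0=(230,150) if n=="top" else (283,150);k=12
    C=crop(im,x0,y0,33,45,k)
    a=np.linspace(0,2*np.pi,60)
    for r,z,col in((.025,.097,(0,255,0)),(.025,.029,(255,0,0)),(.022,.002,(0,0,255))):
        P=np.stack([c[0]+r*np.cos(a),c[1]+r*np.sin(a),0*a+z],1)
        u=(proj(n,P)-[x0,y0]+.5)*k
        cv2.polylines(C,[u.astype(int)],True,col,1)
    cv2.imwrite(f"pics/o_{n}.png",C)
cv2.imwrite("pics/o1.png",np.hstack([cv2.imread("pics/o_top.png"),cv2.imread("pics/o_scene.png")]))
print(onz("scene",302.4,177,.012),onz("top",254,177.2,.012),onz("top",246.4,178,.012))
E
```

```text
(array([0.5205, 0.2496, 0.0957]), np.float64(0.002747801140213823))
[0.5187 0.249  0.097 ] [0.5215 0.2486 0.097 ]
top

scene

c [0.5201 0.2488 0.097 ]
[0.5278 0.2306 0.012 ] [0.5255 0.2244 0.012 ] [0.5109 0.2451 0.012 ]
```

View pics/o1.png

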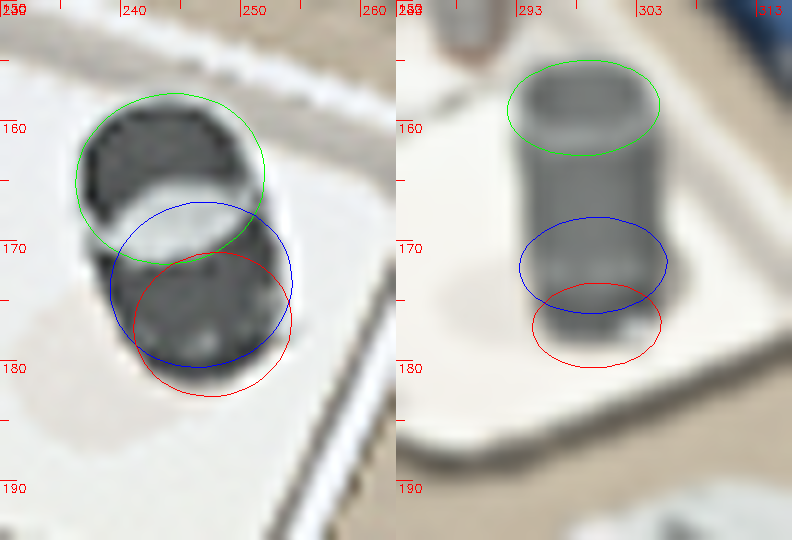

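Both views put the notch line at a yaw of about 1.115 rad, and the collar top at about (0.4845, -0.140, 0.098). The funnel axis is near (0.521, 0.250), with one lug showing at a yaw of about -1.3. Next I'll write a helper that plans the rows of a move.

```bash
cat > plan.py <<'E'
from h import *
from scipy.spatial.transform import Rotation as Ro
def Rdown(psi): 
    c,s=np.cos(psi),np.sin(psi);return Ro.from_matrix(np.array([[c,s,0],[s,-c,0],[0,0,-1.]]))
def state():
    o=ctrl.get_obs();R=Ro.from_rotvec(o["tool_rot"]);M=R.as_matrix()
    print("t %.2f pos"%o["t"],o["tool_pos"],"yaw %.4f"%np.arctan2(M[1,0],M[0,0]),"zax",M[:,2],"F",o["contact_force"],"T",o["wrist_torque"],"open %.4f"%o["opening"],"q",o["q"])
    return o["tool_pos"],R
def plan(wps,vmax=.045):
    """wps: list of (pos, psi)"""
    p,R=state();rows=[]
    for P,psi in wps:
        P=np.array(P,float);T=Rdown(psi)
        n=int(max(np.ceil(np.linalg.norm(P-p)/vmax),np.ceil(np.degrees((R.inv()*T).magnitude())/8.5),1))
        for i in range(n):
            d=np.clip(R.inv().apply((P-p)/(n-i))*100,-4.99,4.99).round(2)
            w=np.degrees((R.inv()*T).as_rotvec()/(n-i)).clip(-8.58,8.58).round(1)
            rows.append([d.tolist(),w.tolist()]);p=p+R.apply(d/100);R=R*Ro.from_rotvec(np.radians(w))
    for i in range(0,len(rows),8):print(str(rows[i:i+8]).replace(" ",""))
E
python3 - <<'E'
from plan import *
v=onz("top",206,146,.07);print("vial",v)
plan([((.40,-.27,.36),1.25),((.45,.02,.35),1.7),((.51,.24,.35),2.017)])
E
```

```text
vial [0.5272 0.4013 0.07  ]
t 0.10 pos [ 0.2694 -0.5637  0.4036] yaw 0.4458 zax [-0.0006  0.0017 -1.    ] F [-0.1584  0.3215 -0.0616] T [-0.0385  0.0228 -0.0117] open 0.0855 q [-1.244   0.0533  1.6142 -0.      1.476  -0.119 ]
[[[3.06,-2.61,0.55],[-0.0,-0.0,-5.8]],[[3.3,-2.28,0.55],[-0.0,-0.0,-5.8]],[[3.52,-1.94,0.55],[-0.0,-0.0,-5.7]],[[3.69,-1.58,0.55],[-0.0,-0.0,-5.8]],[[3.83,-1.2,0.55],[-0.0,-0.0,-5.7]],[[3.94,-0.81,0.55],[-0.0,-0.0,-5.8]],[[4.0,-0.41,0.55],[-0.0,-0.0,-5.7]],[[4.01,-0.02,0.55],[-0.1,-0.1,-5.8]]]
[[[4.16,-0.63,0.14],[0.0,0.0,-3.7]],[[4.19,-0.36,0.14],[0.0,0.0,-3.7]],[[4.2,-0.09,0.14],[0.0,0.0,-3.7]],[[4.2,0.19,0.14],[0.0,0.0,-3.7]],[[4.18,0.46,0.14],[0.0,0.0,-3.7]],[[4.14,0.72,0.14],[0.0,0.0,-3.6]],[[4.09,0.99,0.15],[0.0,0.0,-3.7]],[[3.51,1.47,-0.0],[0.0,0.0,-3.0]]]
[[[3.42,1.65,-0.0],[0.0,0.0,-3.0]],[[3.33,1.82,-0.0],[0.0,0.0,-3.0]],[[3.24,2.0,-0.0],[0.0,0.0,-3.0]],[[3.12,2.16,-0.01],[0.0,0.0,-3.1]],[[3.01,2.33,-0.0],[0.0,0.0,-3.0]]]
```

jog_arm([
  [[3.0,-2.6,0.55],[0,0,-5.8]],
  [[3.3,-2.3,0.55],[0,0,-5.8]],
  [[3.5,-1.9,0.55],[0,0,-5.7]],
  [[3.7,-1.6,0.55],[0,0,-5.8]],
  [[3.8,-1.2,0.55],[0,0,-5.7]],
  [[3.9,-0.8,0.55],[0,0,-5.8]],
  [[4.0,-0.4,0.55],[0,0,-5.7]],
  [[4.0,0,0.55],[0,0,-5.8]],
], fingers=1, grip_force=60)

```text
t: 0.9
tool_pos: [0.3969, -0.2625, 0.3545]
tool_rot: [-2.521, -1.864, -0.001]
contact_force: [-0.3, 0.6, 0.2]
opening: 0.0857
```

jog_arm([
  [[4.1,-0.6,0.1],[0,0,-3.7]],
  [[4.2,-0.4,0.1],[0,0,-3.7]],
  [[4.2,-0.1,0.1],[0,0,-3.7]],
  [[4.2,0.2,0.1],[0,0,-3.7]],
  [[4.2,0.5,0.1],[0,0,-3.7]],
  [[4.1,0.7,0.1],[0,0,-3.6]],
  [[4.1,1.0,0.1],[0,0,-3.7]],
  [[3.5,1.5,0],[0,0,-3.0]],
])

```text
t: 1.7
tool_pos: [0.4446, 0.0798, 0.3451]
tool_rot: [-1.95, -2.451, -0.004]
contact_force: [0.0, -0.1, -0.2]
opening: 0.0855
```

```bash
python3 - <<'E'
from plan import *
plan([((.518,.245,.34),2.017)])
cv2.imwrite("pics/s1.png",ctrl.get_image("scene")[:,:,::-1])
cv2.imwrite("pics/t1.png",ctrl.get_image("top")[:,:,::-1])
cv2.imwrite("pics/z3.png",np.hstack([crop(cv2.imread("pics/t1.png"),160,120,100,90,4),crop(cv2.imread("pics/s1.png"),255,130,100,90,4)]))
E
```

```text
t 1.70 pos [0.4446 0.0798 0.3451] yaw 1.7972 zax [-0.006   0.0078 -1.    ] F [ 0.0476 -0.0566 -0.2384] T [-0.0443  0.0046  0.0369] open 0.0855 q [ 0.0108 -0.3387  2.0649  0.008   1.4213 -0.2169]
[[[2.89,2.17,0.12],[-0.0,-0.1,-2.5]],[[2.79,2.3,0.11],[-0.0,-0.1,-2.5]],[[2.69,2.42,0.11],[-0.1,-0.1,-2.5]],[[2.58,2.53,0.11],[-0.0,-0.1,-2.5]],[[2.47,2.64,0.11],[-0.1,-0.1,-2.6]]]
```

View pics/z3.png

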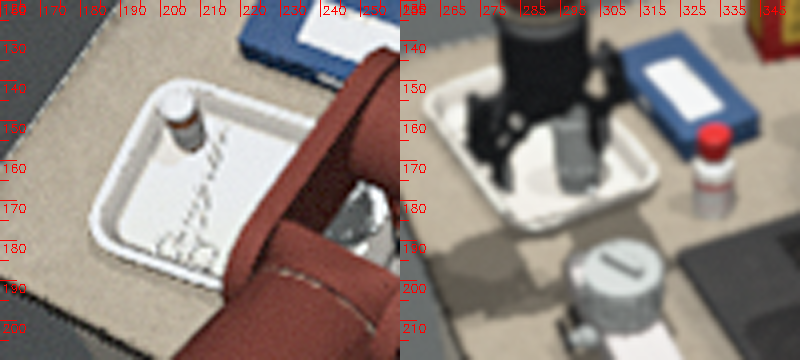

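The scene view shows the gripper coming in over the tray, with the funnel at (298,165) partly visible between the fingers and nothing disturbed. The top view is blocked by the arm.

jog_arm([
  [[2.9,2.2,0.1],[0,-0.1,-2.5]],
  [[2.8,2.3,0.1],[0,-0.1,-2.5]],
  [[2.7,2.4,0.1],[0,-0.1,-2.5]],
  [[2.6,2.5,0.1],[0,-0.1,-2.5]],
  [[2.5,2.6,0.1],[0,-0.1,-2.6]],
  [[0,0,0],[0,0,0]],
])

```text
t: 2.4
tool_pos: [0.5186, 0.2514, 0.3374]
tool_rot: [-1.661, -2.663, 0.009]
contact_force: [0.2, -0.4, 0.5]
opening: 0.0853
```

```bash
python3 - <<'E'
from plan import *
plan([((.521,.2495,.30),2.017),((.521,.2495,.222),2.017)],.03)
for n in("scene","top"):cv2.imwrite(f"pics/{n[0]}2.png",ctrl.get_image(n)[:,:,::-1])
cv2.imwrite("pics/z4.png",np.hstack([crop(cv2.imread("pics/t2.png"),190,120,100,90,4),crop(cv2.imread("pics/s2.png"),255,110,100,90,4)]))
E
```

```text
t 2.40 pos [0.5186 0.2514 0.3374] yaw 2.0259 zax [-0.006  -0.0034 -1.    ] F [ 0.2232 -0.4102  0.5435] T [-0.0385 -0.03   -0.0345] open 0.0853 q [ 0.3225 -0.0099  1.7909 -0.0013  1.3674 -0.1323]
[[[-0.14,0.08,1.87],[-0.2,0.0,0.3]],[[-0.13,0.07,1.87],[-0.2,0.0,0.2]],[[0.0,-0.0,2.6],[0.0,0.0,0.0]],[[0.0,-0.0,2.6],[0.0,0.0,0.0]],[[0.0,-0.0,2.6],[0.0,0.0,0.0]]]
```

View pics/z4.png

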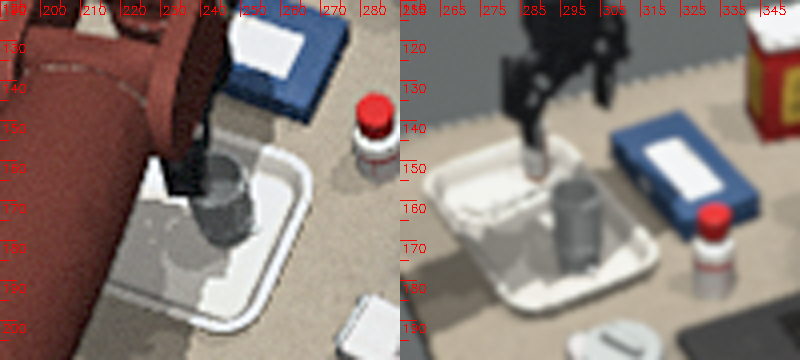

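```bash
python3 - <<'E'
from plan import *
p,R=state()
for s in(-1,1):print(proj("scene",p+R.apply([0,s*.05,.165])))
c=crop(cv2.imread("pics/s2.png"),275,100,50,45,12);cv2.imwrite("pics/z5.png",c)
E
```

```text
t 2.50 pos [0.5178 0.2492 0.3374] yaw 2.0231 zax [-0.0069 -0.0048 -1.    ] F [ 0.4428  0.834  -0.5871] T [ 0.0338 -0.0021  0.0376] open 0.0853 q [ 0.3194 -0.0135  1.7945 -0.0025  1.3686 -0.1324]
[[286.8851 149.0061]]
[[305.5161 137.5007]]
```

View pics/z5.png

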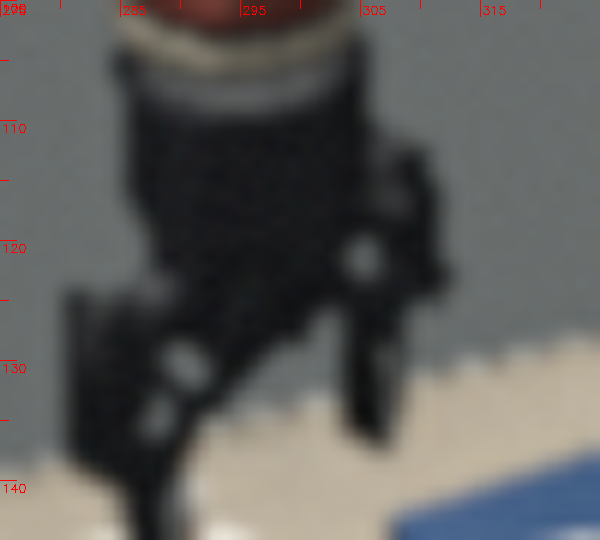

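The fingertips appear at about (288,147) and (305.5,136.5), within 1-2 px of the prediction, so the calibration agrees with the arm. I'll descend.

jog_arm([
  [[-0.1,0.2,1.9],[-0.2,0,0.2]],
  [[-0.1,0.2,1.9],[-0.2,0,0.2]],
  [[0,0,2.6],[0,0,0]],
  [[0,0,2.6],[0,0,0]],
  [[0,0,2.0],[0,0,0]],
  [[0,0,0],[0,0,0]],
])

```text
t: 3.1
tool_pos: [0.5214, 0.2398, 0.2256]
tool_rot: [1.69, 2.644, -0.004]
contact_force: [-0.3, 0.0, 0.1]
opening: 0.0856
```

```bash
python3 - <<'E'
from plan import *
plan([((.521,.2495,.222),2.017)],.03)
for n in("scene","top"):cv2.imwrite(f"pics/{n[0]}3.png",ctrl.get_image(n)[:,:,::-1])
cv2.imwrite("pics/z6.png",np.hstack([crop(cv2.imread("pics/t3.png"),215,140,50,50,8),crop(cv2.imread("pics/s3.png"),275,135,50,50,8)]))
E
```

```text
t 3.10 pos [0.5214 0.2398 0.2256] yaw 2.0039 zax [ 0.0014 -0.0041 -1.    ] F [-0.331   0.008   0.0832] T [-0.0201  0.0363  0.0271] open 0.0856 q [ 0.3023  0.1115  1.8677 -0.0047  1.1622 -0.129 ]
[[[0.9,0.37,0.35],[-0.0,0.2,-0.8]]]
```

View pics/z6.png

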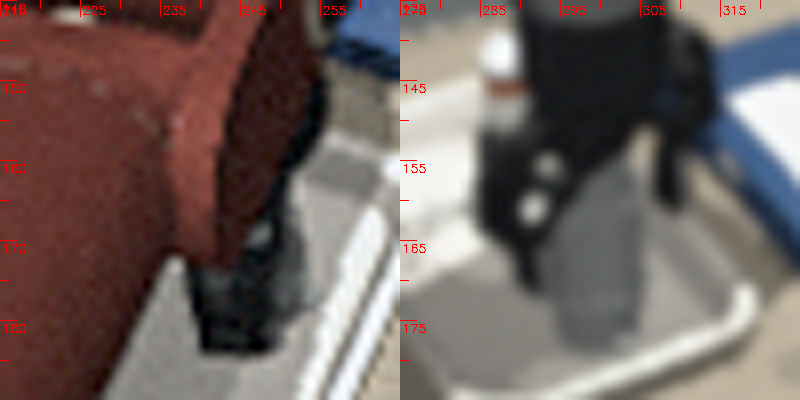

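The scene view shows the funnel at (299,165) between the fingers, which straddle it without contact. I'll correct the lateral offset and close.

jog_arm([
  [[0.5,0.2,0.2],[0,0.1,-0.4]],
  [[0.5,0.2,0.2],[0,0.1,-0.4]],
  [[0,0,0],[0,0,0]],
])

```text
t: 3.5
tool_pos: [0.5238, 0.2518, 0.2294]
tool_rot: [1.669, 2.651, 0.015]
contact_force: [0.2, -0.7, -0.4]
opening: 0.0851
```

```bash
python3 - <<'E'
from plan import *
plan([((.521,.2495,.222),2.017)],.03)
E
```

```text
t 3.50 pos [0.5238 0.2518 0.2294] yaw 2.0178 zax [ 0.0124  0.0035 -0.9999] F [ 0.1887 -0.6716 -0.4435] T [0.0083 0.0161 0.0256] open 0.0851 q [ 0.3201  0.1193  1.852  -0.0006  1.1575 -0.1266]
[[[-0.08,-0.36,0.73],[0.7,0.1,0.0]]]
```

jog_arm([
  [[0,-0.3,0.7],[0.7,0.1,0]],
  [[0,0,0],[0,0,0]],
  [[0,0,0],[0,0,0]],
])

```text
t: 3.8
tool_pos: [0.5214, 0.2512, 0.2234]
tool_rot: [1.671, 2.658, 0.002]
contact_force: [1.3, -0.5, 0.1]
opening: 0.0851
```

```bash
python3 - <<'E'
from plan import *
plan([((.521,.2495,.222),2.017)],.03)
plan([((.521,.2495,.222),2.017)],.03)
E
```

```text
t 3.80 pos [0.5214 0.2512 0.2234] yaw 2.0189 zax [ 0.0022  0.0002 -1.    ] F [ 1.2718 -0.4868  0.0907] T [-0.008   0.0189 -0.0233] open 0.0851 q [ 0.3204  0.1247  1.8575 -0.0005  1.1573 -0.1275]
[[[-0.13,-0.11,0.14],[0.1,0.0,0.1]]]
t 3.80 pos [0.5214 0.2512 0.2234] yaw 2.0189 zax [ 0.0022  0.0002 -1.    ] F [ 1.2718 -0.4868  0.0907] T [-0.008   0.0189 -0.0233] open 0.0851 q [ 0.3204  0.1247  1.8575 -0.0005  1.1573 -0.1275]
[[[-0.13,-0.11,0.14],[0.1,0.0,0.1]]]
```

jog_arm([
  [[0,0,0],[0,0,0]],
  [[0,0,0],[0,0,0]],
  [[0,0,0],[0,0,0]],
  [[0,0,0],[0,0,0]],
  [[0,0,0],[0,0,0]],
  [[0,0,0],[0,0,0]],
], fingers=-1, grip_force=60)

```text
t: 4.4
tool_pos: [0.5215, 0.2511, 0.2235]
tool_rot: [1.672, 2.658, 0.002]
contact_force: [-0.0, 0.6, 0.1]
opening: 0.0486
```

jog_arm([
  [[0,0,0],[0,0,0]],
  [[0,0,0],[0,0,0]],
  [[0,0,-1],[0,0,0]],
  [[0,0,-2],[0,0,0]],
  [[0,0,-3],[0,0,0]],
  [[0,0,-3],[0,0,0]],
  [[0,0,0],[0,0,0]],
])

```text
t: 5.1
tool_pos: [0.5202, 0.2507, 0.3154]
tool_rot: [-1.671, -2.658, 0.005]
contact_force: [0.6, -0.2, -1.1]
opening: 0.0488
```

```bash
python3 - <<'E'
from plan import *
p,R=state()
for n in("scene","top"):cv2.imwrite(f"pics/{n[0]}4.png",ctrl.get_image(n)[:,:,::-1])
cv2.imwrite("pics/z7.png",np.hstack([crop(cv2.imread("pics/t4.png"),215,130,50,60,8),crop(cv2.imread("pics/s4.png"),275,125,50,60,8)]))
E
```

```text
t 5.10 pos [0.5202 0.2507 0.3154] yaw 2.0188 zax [-0.0036 -0.0018 -1.    ] F [ 0.6424 -0.1752 -1.0525] T [ 0.0296 -0.0707 -0.0677] open 0.0488 q [ 0.3203  0.013   1.8065 -0.0006  1.3261 -0.1275]
```

View pics/z7.png

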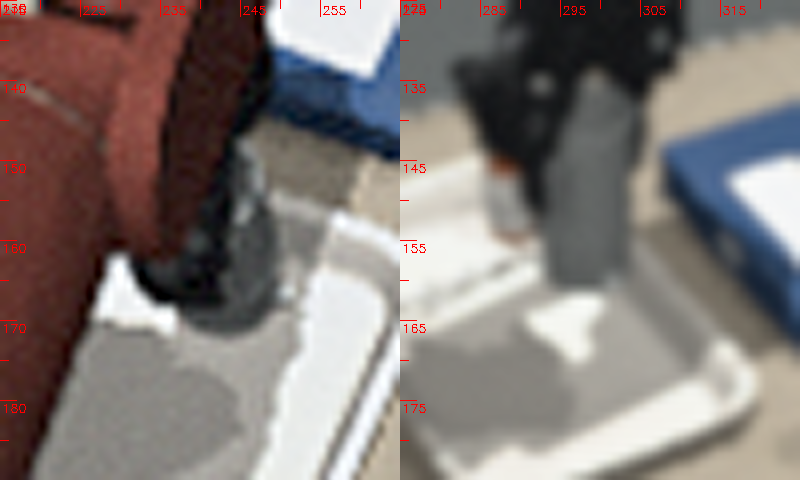

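The funnel is lifted: the scene view shows its base at (297,159), clear of the tray, and its raised height puts funnel_mid at about 0.14 m. I'll carry it over to the manifold on a drawn-back path.

```bash
python3 - <<'E'
from plan import *
plan([((.48,.16,.375),1.8),((.45,.02,.385),1.5),((.4845,-.14,.385),1.264)],.035)
E
```

```text
t 5.20 pos [0.5189 0.2502 0.3105] yaw 2.0187 zax [-0.0108 -0.0043 -0.9999] F [ 0.4651  1.1339 -2.6079] T [-0.0111 -0.0381  0.0093] open 0.0486 q [ 0.3202  0.0164  1.8117 -0.0006  1.3251 -0.1275]
[[[-1.61,-1.87,-1.59],[-0.2,0.0,3.1]],[[-1.71,-1.78,-1.6],[-0.2,0.0,3.1]],[[-1.8,-1.67,-1.61],[-0.1,0.0,3.2]],[[-1.89,-1.57,-1.6],[-0.2,0.0,3.1]],[[-2.59,-1.22,-0.2],[0.0,0.0,3.4]],[[-2.66,-1.07,-0.2],[0.0,0.0,3.5]],[[-2.72,-0.9,-0.2],[0.0,0.0,3.4]],[[-2.77,-0.74,-0.2],[0.0,0.0,3.5]]]
[[[-2.8,-0.57,-0.2],[0.0,0.0,3.4]],[[-3.14,0.91,0.0],[0.0,0.0,2.7]],[[-3.1,1.06,0.0],[0.0,0.0,2.7]],[[-3.04,1.21,0.0],[0.0,-0.0,2.7]],[[-2.99,1.35,0.0],[0.0,-0.0,2.7]],[[-2.92,1.49,0.0],[0.0,-0.0,2.7]]]
```

jog_arm([
  [[-1.0,-1.2,-2.0],[-0.2,0,2.0]],
  [[-1.6,-1.8,-2.0],[-0.2,0,3.1]],
  [[-1.8,-1.7,-1.6],[-0.1,0,3.2]],
  [[-1.9,-1.6,-1.6],[-0.2,0,3.1]],
  [[-2.6,-1.2,-0.2],[0,0,3.4]],
  [[-2.7,-1.1,-0.2],[0,0,3.5]],
  [[-2.7,-0.9,-0.2],[0,0,3.4]],
  [[-2.8,-0.7,-0.2],[0,0,3.5]],
])

```text
t: 6.0
tool_pos: [0.4551, 0.0512, 0.3751]
tool_rot: [-2.212, -2.206, 0.04]
contact_force: [-0.1, -0.9, -2.3]
opening: 0.0491
```

```bash
python3 - <<'E'
from plan import *
plan([((.45,.02,.385),1.5),((.4845,-.14,.385),1.264)],.035)
E
```

```text
t 6.00 pos [0.4551 0.0512 0.3751] yaw 1.5682 zax [-0.0306 -0.0054 -0.9995] F [-0.1376 -0.8736 -2.2583] T [ 0.0355 -0.0058 -0.0225] open 0.0491 q [-0.049  -0.3377  2.0136 -0.0069  1.496  -0.0457]
[[[-3.13,-0.53,-0.96],[-1.7,0.4,3.9]],[[-3.14,0.92,-0.0],[-0.0,-0.0,2.7]],[[-3.1,1.06,-0.0],[-0.0,-0.0,2.7]],[[-3.04,1.21,-0.0],[-0.0,-0.0,2.7]],[[-2.98,1.35,-0.0],[-0.0,-0.0,2.7]],[[-2.92,1.48,-0.01],[-0.0,-0.0,2.7]]]
```

jog_arm([
  [[-3.1,-0.5,-1.0],[-1.4,0.3,3.7]],
  [[-3.1,0.9,-0.2],[0,0,2.7]],
  [[-3.1,1.0,-0.2],[0,0,2.7]],
  [[-3.0,1.2,0],[0,0,2.7]],
  [[-2.5,1.3,0],[0,0,2.7]],
  [[-1.0,0.8,0],[0,0,2.0]],
  [[0,0,0],[0,0,0]],
])

```text
t: 6.7
tool_pos: [0.4784, -0.1221, 0.3728]
tool_rot: [-2.518, -1.841, 0.031]
contact_force: [-0.6, 0.1, -2.4]
opening: 0.049
```

```bash
python3 - <<'E'
from plan import *
plan([((.4845,-.14,.36),1.264)],.025)
for n in("scene","top"):cv2.imwrite(f"pics/{n[0]}5.png",ctrl.get_image(n)[:,:,::-1])
cv2.imwrite("pics/z8.png",np.hstack([crop(cv2.imread("pics/t5.png"),320,190,50,60,8),crop(cv2.imread("pics/s5.png"),300,185,50,60,8)]))
E
```

```text
t 6.70 pos [ 0.4784 -0.1221  0.3728] yaw 1.2625 zax [-0.0294  0.0062 -0.9995] F [-0.5773  0.124  -2.4321] T [ 0.0305  0.02   -0.0037] open 0.0490 q [-0.3996 -0.2396  1.9393 -0.0057  1.4713 -0.0906]
[[[-1.51,1.16,1.25],[-1.7,0.2,-0.1]]]
```

View pics/z8.png

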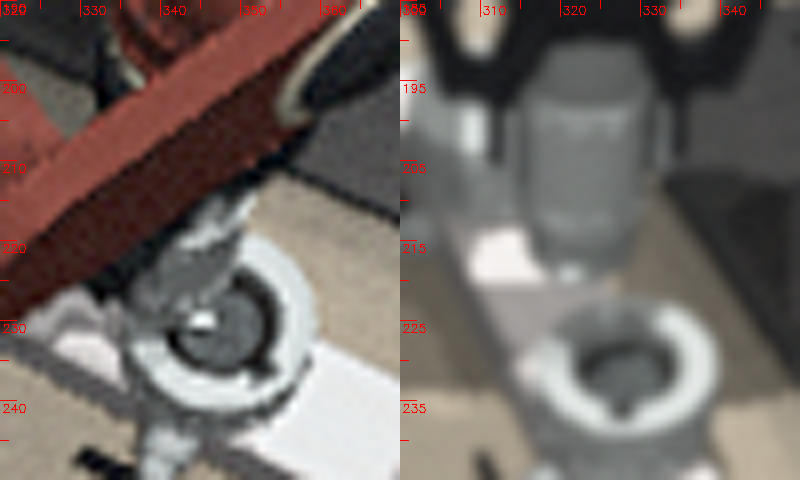

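The views are clear. One bright lug shows in the top view at (345,229.5) and in the scene view at (321,218), roughly over the collar. I'll triangulate it and check the funnel axis.

```bash
python3 - <<'E'
from plan import *
p,R=state()
t=cv2.imread("pics/t5.png");s=cv2.imread("pics/s5.png")
def spot(im,u,v,r=4):
    g=cv2.cvtColor(im,6).astype(float)[v-r:v+r+1,u-r:u+r+1];print(g.astype(int))
spot(t,345,229);spot(s,321,218)
L,e=tri((344.8,229.4),(320.8,218.2));print("lug",L,e)
ax=p+R.apply([0,0,.2]);print("axis low",ax, "lug ang",np.arctan2(*(L-ax)[1::-1]),np.linalg.norm((L-ax)[:2]))
# overlay of hub circles
for n,im,x0,y0 in(("top",t,320,190),("scene",s,300,185)):
    k=8;C=crop(im,x0,y0,50,60,k);a=np.linspace(0,2*np.pi,60)
    for r,z in((.022,.2215),(.025,.1945),(.025,.1265)):
        P=p+R.apply(np.stack([r*np.cos(a),r*np.sin(a),0*a+z],1))
        cv2.polylines(C,[((proj(n,P)-[x0,y0]+.5)*k).astype(int)],True,(0,255,0),1)
    for an in(1.115,1.115+np.pi,):
        P=ax+[.028*np.cos(an),.028*np.sin(an),0];P[2]=p[2]-.213
        cv2.circle(C,tuple(((proj(n,P)[0]-[x0,y0]+.5)*k).astype(int)),3,(0,0,255),-1)
    cv2.imwrite(f"pics/o2{n}.png",C)
cv2.imwrite("pics/o2.png",np.hstack([cv2.imread("pics/o2top.png"),cv2.imread("pics/o2scene.png")]))
E
```

```text
t 6.80 pos [ 0.4781 -0.1207  0.373 ] yaw 1.2653 zax [-0.0293  0.0065 -0.9995] F [-0.4037 -0.9486 -1.7819] T [-0.0117  0.022   0.0034] open 0.0487 q [-0.3971 -0.2413  1.9405 -0.0053  1.472  -0.091 ]
[[ 98  94  93  93  93 109 135 112  27]
 [ 95  94 104  97 125 126 113  77  64]
 [ 91 119 138 106 142 109  96 106 104]
 [ 92 136 146 109 122 111  91  95  98]
 [ 88  85 118 201 228 183  75  90  98]
 [ 81  79 135 215 224 199  94  98  94]
 [ 23  52  81  56  64  91  95 100  96]
 [  0  63 114 103  92  96  81  86  90]
 [ 45  32  98 108 106  98  94 103  87]]
[[ 96 107 116 123 123 120 118 115 112]
 [ 95 100 108 111 111 111 111 108 104]
 [103 104 109 106 104 104 103 102  97]
 [129 113 116 121 121 115 107 102  99]
 [175 139 137 161 166 147 122 109 105]
 [206 168 158 187 191 165 134 121 125]
 [185 167 159 166 166 153 142 140 147]
 [162 159 155 154 154 154 152 153 155]
 [158 160 159 157 156 154 150 147 149]]
lug [ 0.46   -0.1408  0.1664] 0.0032049957567070334
axis low [ 0.4723 -0.1194  0.1731] lug ang -2.090632147380071 0.02466319868981911
```

View pics/o2.png

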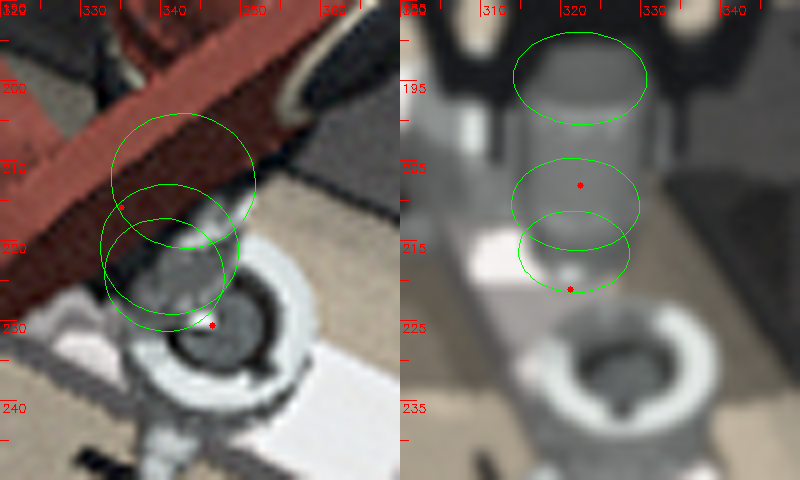

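The lug estimate is about 1.05 rad at tool yaw 1.265, with the collar notch at 1.115. I'll straighten the tool, move on axis and hover about 15 mm above the collar, then look again.

```bash
python3 - <<'E'
from plan import *
plan([((.4845,-.140,.345),1.32)],.015)
E
```

```text
t 6.80 pos [ 0.4781 -0.1207  0.373 ] yaw 1.2653 zax [-0.0293  0.0065 -0.9995] F [-0.4037 -0.9486 -1.7819] T [-0.0117  0.022   0.0034] open 0.0487 q [-0.3971 -0.2413  1.9405 -0.0053  1.472  -0.091 ]
[[[-0.55,0.42,0.92],[-0.6,0.0,-1.0]],[[-0.55,0.41,0.93],[-0.6,0.1,-1.1]],[[-0.57,0.38,0.93],[-0.5,0.0,-1.0]]]
```

jog_arm([
  [[-0.6,0.4,0.9],[-0.6,0,-1.0]],
  [[-0.6,0.4,0.9],[-0.6,0.1,-1.1]],
  [[-0.6,0.4,0.9],[-0.5,0,-1.0]],
  [[0,0,0],[0,0,0]],
  [[0,0,0],[0,0,0]],
])

```text
t: 7.3
tool_pos: [0.4838, -0.1375, 0.3423]
tool_rot: [-2.469, -1.942, -0.002]
contact_force: [0.8, -0.7, -1.1]
opening: 0.0487
```

```bash
python3 - <<'E'
from plan import *
plan([((.4845,-.140,.340),1.32)],.015)
E
```

```text
t 7.30 pos [ 0.4838 -0.1375  0.3423] yaw 1.3331 zax [ 0.0005  0.0012 -1.    ] F [ 0.819  -0.7229 -1.1444] T [ 0.0299 -0.0285 -0.0362] open 0.0487 q [-0.4253 -0.1982  1.9565  0.0014  1.3834 -0.1878]
[[[-0.22,0.13,0.22],[0.0,-0.1,0.7]]]
```

jog_arm([
  [[-0.2,0.1,0.2],[0,-0.1,0]],
  [[0,0,0],[0,0,0]],
  [[0,0,0],[0,0,0]],
])

```text
t: 7.6
tool_pos: [0.4844, -0.1386, 0.3408]
tool_rot: [2.466, 1.944, 0.001]
contact_force: [-0.9, 0.3, -1.3]
opening: 0.0485
```

```bash
cat > look.py <<'E'
from plan import *
import sys
k0=sys.argv[1]
p,R=state()
for n in("scene","top"):cv2.imwrite(f"pics/{n[0]}{k0}.png",ctrl.get_image(n)[:,:,::-1])
state()
cv2.imwrite(f"pics/z{k0}.png",np.hstack([crop(cv2.imread(f"pics/t{k0}.png"),328,205,40,45,10),crop(cv2.imread(f"pics/s{k0}.png"),306,200,40,45,10)]))
E
python3 look.py 20
```

```text
t 7.60 pos [ 0.4844 -0.1386  0.3408] yaw 1.3352 zax [ 0.0011 -0.0009 -1.    ] F [-0.8958  0.3013 -1.3383] T [ 0.004   0.0905 -0.0113] open 0.0485 q [-0.4265 -0.1948  1.9561 -0.0003  1.3789 -0.1908]
t 7.70 pos [ 0.4844 -0.1387  0.3408] yaw 1.3350 zax [ 0.0012 -0.0009 -1.    ] F [ 0.1002 -0.5399 -1.5004] T [ 0.0081 -0.0229 -0.0129] open 0.0488 q [-0.4267 -0.1948  1.956  -0.0003  1.379  -0.1908]
```

View pics/z20.png

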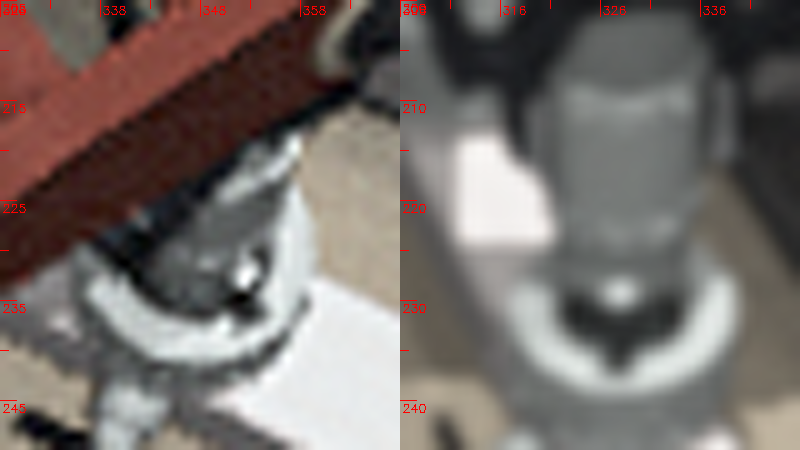

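Now the lug at top (352.5,232) and scene (328,229) sits almost directly over the near notch, at top (352.5,236) and scene (327.5,236).

```bash
python3 - <<'E'
from plan import *
p,R=state()
t=cv2.imread("pics/t20.png");s=cv2.imread("pics/s20.png")
for im,u,v in((t,352,232),(s,328,229)):
    r=4;g=cv2.cvtColor(im,6)[v-r:v+r+1,u-r:u+r+1].astype(int);print(g)
    gg=np.clip(g[1:-1,1:-1]-150,0,None) if im is t else np.clip(g[1:6,1:-1]-135,0,None)
    yy,xx=np.mgrid[0:gg.shape[0],0:gg.shape[1]];print(u-r+1+(gg*xx).sum()/gg.sum(),v-r+1+(gg*yy).sum()/gg.sum())
a,b=(352.2,232.0),(327.7,228.7)
print(tri(a,b))
zl=p[2]-.2215+.010
c=p[:2]
for n,u in(("top",a),("scene",b)):
    L=onz(n,*u,zl);d=L[:2]-c;dc=L[:2]-[.4845,-.140];print(n,L,"r",np.hypot(*d),"ang",np.arctan2(-d[1],-d[0]))
for n,u in(("top",(352.4,235.6)),("scene",(327.3,236))):
    L=onz(n,*u,.098);d=L[:2]-[.4845,-.1403];print("notch",n,L,np.hypot(*d),np.arctan2(-d[1],-d[0]))
E
```

```text
t 7.70 pos [ 0.4844 -0.1387  0.3408] yaw 1.3350 zax [ 0.0012 -0.0009 -1.    ] F [ 0.1002 -0.5399 -1.5004] T [ 0.0081 -0.0229 -0.0129] open 0.0488 q [-0.4267 -0.1948  1.956  -0.0003  1.379  -0.1908]
[[ 92  94  90  89  89 107 124 171 237]
 [ 91  94  95  97 124 105  98 163 229]
 [119 118 115 109 155  76  61 162 230]
 [150 135  98 117 191 168  71 177 229]
 [ 78  82  81 154 255 195 109 210 223]
 [ 92  75  56 121 214  73 154 236 226]
 [ 89  73  57  25  21  88 201 234 223]
 [ 76  70  45  22  33  72 158 230 225]
 [ 54  84 141  82  41  61 127 214 218]]
353.7977369165488 232.74823196605374
[[100 101 105 111 111 106 104 103  97]
 [101 103 104 104 103 102 100  99  97]
 [109 113 118 129 132 119 107 102 100]
 [104 119 148 179 183 150 117 100  93]
 [ 79 107 153 196 200 156 108  84  71]
 [ 52  74 112 145 145 111  78  61  49]
 [ 41  47  61  77  76  62  53  52  45]
 [ 48  44  46  49  51  48  52  57  52]
 [ 69  61  53  48  46  49  58  67  79]]
327.5377049180328 228.672131147541
(array([ 0.475 , -0.1602,  0.131 ]), np.float64(0.003912318098764092))
top [ 0.4734 -0.1601  0.1293] r 0.02401868345374472 ang 1.0977828939283558
scene [ 0.4776 -0.1585  0.1293] r 0.020907423827408067 ang 1.2395532723881337
notch top [ 0.4736 -0.1632  0.098 ] 0.025337705816991553 1.1277924704828193
notch scene [ 0.4752 -0.1614  0.098 ] 0.023104104226434025 1.156194565926873
```

jog_arm([
  [[-0.1,0,0.5],[0,0,0]],
  [[0,0,0.5],[0,0,0]],
  [[0,0,0.4],[0,0,0]],
  [[0,0,0],[0,0,0]],
])

```text
t: 8.1
tool_pos: [0.4841, -0.1398, 0.3258]
tool_rot: [2.466, 1.944, 0.001]
contact_force: [0.8, -0.5, -2.3]
opening: 0.0489
```

```bash
python3 - <<'E'
from plan import *
plan([((.4845,-.140,.321),1.33)],.015)
E
```

```text
t 8.10 pos [ 0.4841 -0.1398  0.3258] yaw 1.3349 zax [ 0.0014 -0.001  -1.    ] F [ 0.8364 -0.5149 -2.3468] T [-0.0018 -0.0319 -0.0125] open 0.0489 q [-0.4289 -0.1803  1.9695 -0.0003  1.3506 -0.193 ]
[[[-0.01,0.04,0.48],[0.1,0.0,0.3]]]
```

jog_arm([
  [[0,0,0.3],[0,0,0]],
  [[0,0,0.3],[0,0,0]],
  [[0,0,0.2],[0,0,0]],
])

```text
t: 8.4
tool_pos: [0.4842, -0.1399, 0.3173]
tool_rot: [2.466, 1.943, 0.001]
contact_force: [-1.5, -0.6, 5.1]
opening: 0.0489
```

jog_arm([
  [[0,0,0.2],[0,0,0]],
  [[0,0,0.2],[0,0,0]],
])

```text
t: 8.6
tool_pos: [0.4841, -0.1402, 0.3136]
tool_rot: [2.466, 1.943, -0.002]
contact_force: [-2.2, -0.7, -1.1]
opening: 0.0489
```

```bash
python3 look.py 21
```

```text
t 8.60 pos [ 0.4841 -0.1402  0.3136] yaw 1.3350 zax [ 0.0004 -0.0023 -1.    ] F [-2.2161 -0.7285 -1.15  ] T [-0.0965  0.3902  0.0292] open 0.0489 q [-0.4293 -0.1672  1.9794 -0.002   1.328  -0.193 ]
t 8.70 pos [ 0.484  -0.1402  0.3132] yaw 1.3349 zax [ 0.0003 -0.002  -1.    ] F [-0.764  -0.3972 -1.6055] T [-0.18    0.1846 -0.0494] open 0.0485 q [-0.4293 -0.1669  1.9798 -0.0018  1.3275 -0.193 ]
```

View pics/z21.png

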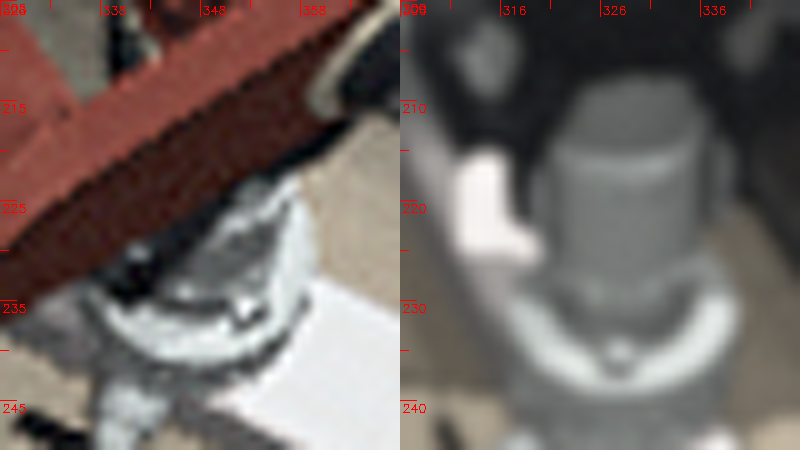

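The bright lug now lies right at the notch, at top (352,236) and scene (328,235). The hub is already guiding into the bore with only small forces, so I'll continue down gently.

jog_arm([
  [[0,0,0.2],[0,0,0]],
  [[0,0,0.2],[0,0,0]],
])

```text
t: 8.9
tool_pos: [0.484, -0.1402, 0.3091]
tool_rot: [2.466, 1.943, -0.002]
contact_force: [-1.6, 0.0, -1.0]
opening: 0.0487
```

jog_arm([
  [[0,0,0.2],[0,0,0]],
  [[0,0,0.2],[0,0,0]],
])

```text
t: 9.1
tool_pos: [0.4842, -0.1403, 0.3062]
tool_rot: [2.466, 1.944, -0.002]
contact_force: [-4.3, 1.0, 6.1]
opening: 0.0487
```

```bash
python3 -c "
from plan import *
state()"
```

```text
t 9.10 pos [ 0.4842 -0.1403  0.3062] yaw 1.3349 zax [-0.0002 -0.0022 -1.    ] F [-4.2673  1.0337  6.1025] T [0.1697 0.9133 0.0396] open 0.0487 q [-0.4294 -0.1587  1.985  -0.0021  1.3146 -0.193 ]
```

jog_arm([
  [[0,-0.05,0.2],[0,0,0]],
  [[0,-0.05,0.2],[0,0,0]],
])

```text
t: 9.3
tool_pos: [0.4838, -0.1402, 0.3045]
tool_rot: [2.465, 1.943, -0.001]
contact_force: [-3.5, 0.8, 6.0]
opening: 0.049
```

```bash
python3 -c "
from plan import *
state()"
```

```text
t 9.30 pos [ 0.4838 -0.1402  0.3045] yaw 1.3350 zax [ 0.0014 -0.0025 -1.    ] F [-3.4639  0.8017  6.0097] T [ 0.2464  0.809  -0.0207] open 0.0490 q [-0.4296 -0.1581  1.9875 -0.0018  1.3098 -0.1934]
```

The force is steady and spring-like at about 7.5 N net while the funnel sinks, so the lugs are in the notches and the underside is on the screen. I'll keep pressing.

jog_arm([
  [[0,-0.04,0.2],[0,0,0]],
  [[0,-0.04,0.2],[0,0,0]],
])

```text
t: 9.5
tool_pos: [0.4836, -0.1402, 0.3032]
tool_rot: [2.464, 1.943, 0.0]
contact_force: [-3.7, 1.5, 7.0]
opening: 0.0488
```

jog_arm([
  [[0,-0.02,0.2],[0,0,0]],
  [[0,-0.02,0.2],[0,0,0]],
])

```text
t: 9.7
tool_pos: [0.4836, -0.1402, 0.3019]
tool_rot: [2.464, 1.943, 0.0]
contact_force: [-4.4, 0.9, 7.8]
opening: 0.0486
```

```bash
python3 look.py 22
```

```text
t 9.70 pos [ 0.4836 -0.1402  0.3019] yaw 1.3353 zax [ 0.0024 -0.0027 -1.    ] F [-4.4446  0.9223  7.8161] T [ 0.2154  1.0725 -0.0359] open 0.0486 q [-0.4297 -0.1559  1.9902 -0.0015  1.304  -0.1938]
t 9.80 pos [ 0.4836 -0.1402  0.3019] yaw 1.3353 zax [ 0.0025 -0.0027 -1.    ] F [-4.8348  1.0377  6.9254] T [ 0.2792  1.0604 -0.0021] open 0.0493 q [-0.4297 -0.1559  1.9902 -0.0015  1.3039 -0.1938]
```

View pics/z22.png

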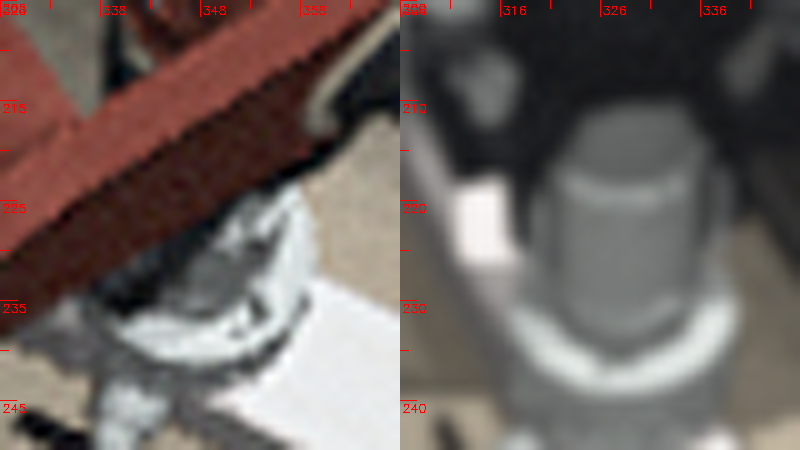

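The lug has gone down inside the collar in both views, and the scene view shows the cup seated concentrically at (328,237). I'll keep pressing and ease off the -x side load.

jog_arm([
  [[0,-0.1,0.25],[0,0,0]],
  [[0,-0.1,0.25],[0,0,0]],
])

```text
t: 10.0
tool_pos: [0.4828, -0.14, 0.3005]
tool_rot: [2.462, 1.941, 0.004]
contact_force: [-3.7, 1.1, 7.3]
opening: 0.0487
```

jog_arm([
  [[0,-0.1,0.25],[0,0,0]],
  [[0,-0.05,0.25],[0,0,0]],
])

```text
t: 10.2
tool_pos: [0.4823, -0.1399, 0.2992]
tool_rot: [2.46, 1.94, 0.007]
contact_force: [-5.4, 0.7, 8.4]
opening: 0.049
```

```bash
python3 -c "
from plan import *
state()"
```

```text
t 10.20 pos [ 0.4823 -0.1399  0.2992] yaw 1.3355 zax [ 0.0086 -0.0041 -1.    ] F [-5.4199  0.7466  8.4279] T [ 0.3406  1.2656 -0.0017] open 0.0490 q [-0.4306 -0.1581  1.9969 -0.0002  1.2933 -0.1952]
```

```bash
python3 -c "
from plan import *
plan([((.4825,-.1402,.2965),1.335)],.01)"
```

```text
t 10.20 pos [ 0.4823 -0.1399  0.2992] yaw 1.3355 zax [ 0.0086 -0.0041 -1.    ] F [-5.4199  0.7466  8.4279] T [ 0.3406  1.2656 -0.0017] open 0.0490 q [-0.4306 -0.1581  1.9969 -0.0002  1.2933 -0.1952]
[[[-0.02,0.03,0.27],[0.5,0.1,0.0]]]
```

jog_arm([
  [[0,0,0.2],[0.5,0.1,0]],
  [[0,0,0.2],[0.3,0.1,0]],
])

```text
t: 10.4
tool_pos: [0.4838, -0.1406, 0.2995]
tool_rot: [2.466, 1.945, 0.002]
contact_force: [-4.7, 0.1, 8.4]
opening: 0.0489
```

```bash
python3 -c "
from plan import *
plan([((.4825,-.1402,.2965),1.335)],.01)"
```

```text
t 10.40 pos [ 0.4838 -0.1406  0.2995] yaw 1.3356 zax [ 0.0017 -0.0005 -1.    ] F [-4.6709  0.0518  8.4046] T [0.0401 0.9088 0.0463] open 0.0489 q [-0.4306 -0.1521  1.9911  0.0002  1.3008 -0.1955]
[[[0.0,-0.14,0.3],[0.1,0.0,0.0]]]
```

jog_arm([
  [[0,-0.1,0.3],[0.2,0,0]],
  [[0,-0.1,0.3],[0.2,0,0]],
])

```text
t: 10.6
tool_pos: [0.4837, -0.1407, 0.2983]
tool_rot: [2.466, 1.944, 0.002]
contact_force: [-2.0, 0.3, 9.4]
opening: 0.0487
```

jog_arm([
  [[0,-0.05,0.3],[0.2,0,0]],
  [[0,-0.05,0.3],[0.2,0,0]],
])

```text
t: 10.8
tool_pos: [0.4842, -0.1407, 0.2971]
tool_rot: [-2.467, -1.945, 0.001]
contact_force: [-4.7, 0.7, 9.8]
opening: 0.0488
```

```bash
python3 -c "
from plan import *
plan([((.4825,-.1402,.2965),1.335)],.01)"
```

```text
t 10.80 pos [ 0.4842 -0.1407  0.2971] yaw 1.3355 zax [-0.0003 -0.0001 -1.    ] F [-4.7284  0.7447  9.8393] T [0.2528 0.9141 0.0348] open 0.0488 q [-0.4305 -0.1477  1.9914 -0.0003  1.2981 -0.1952]
[[[0.01,-0.18,0.06],[-0.0,0.0,0.0]]]
```

jog_arm([
  [[0,-0.05,0.3],[0,0,0]],
  [[0,-0.05,0.3],[0,0,0]],
])

```text
t: 11.0
tool_pos: [0.4843, -0.1408, 0.2968]
tool_rot: [2.466, 1.946, -0.0]
contact_force: [-7.8, 2.3, 16.2]
opening: 0.0491
```

jog_arm([
  [[0,-0.05,0.3],[0,0,0]],
  [[0,-0.05,0.3],[0,0,0]],
])

```text
t: 11.2
tool_pos: [0.4842, -0.1408, 0.2968]
tool_rot: [2.466, 1.946, -0.0]
contact_force: [-7.8, 2.6, 14.0]
opening: 0.0487
```

The hard stop is at TCP z ≈ 0.2968, where z stalls and the force rises to about 15 N, so the lugs clear the lips at 0.2973-0.2988. I'll twist clockwise (positive rz) under light pressure.

jog_arm([
  [[0,-0.03,0.15],[0,0,3]],
  [[0,-0.03,0.15],[0,0,3]],
])

```text
t: 11.4
tool_pos: [0.4841, -0.1406, 0.2975]
tool_rot: [2.567, 1.812, -0.001]
contact_force: [-6.0, 0.7, 7.4]
opening: 0.0488
```

```bash
python3 -c "
from plan import *
state()"
```

```text
t 11.40 pos [ 0.4841 -0.1406  0.2975] yaw 1.2292 zax [-0.0004 -0.0003 -1.    ] F [-5.9552  0.7472  7.3784] T [0.2547 1.1617 0.1793] open 0.0488 q [-0.4303 -0.1486  1.9915 -0.0005  1.299  -0.0886]
```

jog_arm([
  [[0,-0.03,0.22],[0,0,3]],
  [[0,-0.03,0.22],[0,0,3]],
  [[0,-0.03,0.22],[0,0,3]],
])

```text
t: 11.7
tool_pos: [0.484, -0.1403, 0.2969]
tool_rot: [-2.704, -1.598, 0.002]
contact_force: [-7.9, 1.7, 12.7]
opening: 0.0487
```

```bash
python3 -c "
from plan import *
state()"
```

```text
t 11.70 pos [ 0.484  -0.1403  0.2969] yaw 1.0677 zax [-0.0012 -0.0005 -1.    ] F [-7.8698  1.7008 12.7381] T [0.4057 1.4074 0.1932] open 0.0487 q [-0.4297 -0.1481  1.9922 -0.001   1.2984  0.0737]
```

jog_arm([
  [[-0.03,-0.05,0.17],[0,0,4]],
  [[-0.03,-0.05,0.17],[0,0,4]],
  [[-0.03,-0.05,0.17],[0,0,4]],
])

```text
t: 12.0
tool_pos: [0.4831, -0.1401, 0.2972]
tool_rot: [2.861, 1.298, -0.001]
contact_force: [-5.6, 2.5, 8.6]
opening: 0.0488
```

```bash
python3 -c "
from plan import *
state()"
```

```text
t 12.00 pos [ 0.4831 -0.1401  0.2972] yaw 0.8517 zax [-0.0004 -0.0002 -1.    ] F [-5.6313  2.5377  8.5632] T [0.3884 0.9996 0.1927] open 0.0488 q [-0.4303 -0.1509  1.9941 -0.0003  1.2987  0.2889]
```

jog_arm([
  [[-0.03,-0.03,0.18],[0,0,4]],
  [[-0.03,-0.03,0.18],[0,0,4]],
  [[-0.03,-0.03,0.18],[0,0,4]],
  [[-0.03,-0.03,0.18],[0,0,4]],
])

```text
t: 12.4
tool_pos: [0.4826, -0.1398, 0.2972]
tool_rot: [-3.017, -0.873, -0.001]
contact_force: [-6.5, 2.3, 9.0]
opening: 0.0488
```

```bash
python3 -c "
from plan import *
state()"
```

```text
t 12.40 pos [ 0.4826 -0.1398  0.2972] yaw 0.5632 zax [ 0.0004  0.0006 -1.    ] F [-6.5308  2.2606  8.9986] T [0.4011 1.1573 0.1287] open 0.0488 q [-0.4304 -0.1525  1.9956  0.0008  1.2985  0.577 ]
```

jog_arm([
  [[-0.03,-0.03,0.18],[0,0,3]],
  [[0,0,0.15],[0,0,0]],
])

```text
t: 12.6
tool_pos: [0.4826, -0.1397, 0.2972]
tool_rot: [-3.04, -0.79, -0.0]
contact_force: [-6.5, 1.5, 7.4]
opening: 0.0487
```

jog_arm([
  [[0,0,-0.1],[0,0,0]],
  [[0,0,-0.1],[0,0,0]],
  [[0,0,-0.1],[0,0,0]],
])

```text
t: 12.9
tool_pos: [0.4827, -0.1397, 0.3023]
tool_rot: [-3.04, -0.79, 0.001]
contact_force: [-4.1, -0.9, 2.9]
opening: 0.0486
```

```bash
python3 -c "
from plan import *
state()"
```

```text
t 12.90 pos [ 0.4827 -0.1397  0.3023] yaw 0.5085 zax [-0.0009  0.0007 -1.    ] F [-4.0598 -0.853   2.8545] T [ 0.1076  0.6909 -0.0519] open 0.0486 q [-0.4299 -0.1579  1.9913  0.0003  1.3094  0.6323]
```

The TCP is at 0.3023, exactly the expected locked height (hard stop plus 5.5 mm), and the lift force is dropping. I'll tug gently to test the lock.

jog_arm([
  [[0,0,-0.15],[0,0,0]],
  [[0,0,-0.15],[0,0,0]],
])

```text
t: 13.1
tool_pos: [0.4823, -0.1396, 0.3026]
tool_rot: [-3.04, -0.79, 0.0]
contact_force: [2.5, -1.7, -8.2]
opening: 0.0488
```

```bash
python3 look.py 23
```

```text
t 13.10 pos [ 0.4823 -0.1396  0.3026] yaw 0.5082 zax [-0.0002  0.0003 -1.    ] F [ 2.5178 -1.6803 -8.2305] T [-0.5141 -0.5305 -0.0204] open 0.0488 q [-0.4301 -0.1595  1.9921  0.0002  1.3093  0.6324]
t 13.20 pos [ 0.4823 -0.1396  0.3026] yaw 0.5082 zax [-0.0005  0.0004 -1.    ] F [  3.4318  -2.0362 -10.5493] T [-0.6169 -0.6328 -0.0292] open 0.0484 q [-0.4301 -0.1593  1.992   0.0002  1.3096  0.6324]
```

View pics/z23.png

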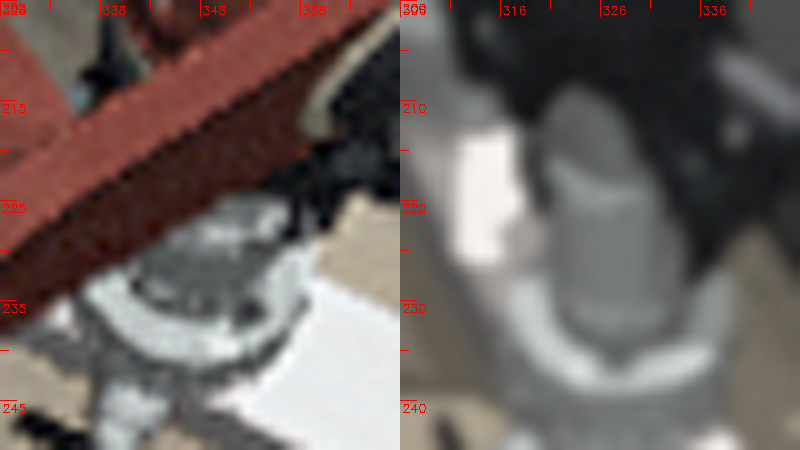

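The tug reads about -9 N with only 0.3 mm of rise, and both views show the funnel seated upright with the empty notch at top (351,236) and scene (328,236). It's locked in the pockets. I'll relax and release.

jog_arm([
  [[0,0,0.1],[0,0,0]],
  [[0,0,0],[0,0,0]],
])

```text
t: 13.4
tool_pos: [0.4826, -0.1397, 0.3026]
tool_rot: [-3.04, -0.79, 0.001]
contact_force: [-1.3, -1.5, -4.1]
opening: 0.0488
```

jog_arm([
  [[0,0,0],[0,0,0]],
  [[0,0,0],[0,0,0]],
  [[0,0,0],[0,0,0]],
  [[0,0,0],[0,0,0]],
  [[0,0,0],[0,0,0]],
  [[0,0,0],[0,0,0]],
  [[0,0,0],[0,0,0]],
], fingers=1)

```text
t: 14.1
tool_pos: [0.4839, -0.1396, 0.3056]
tool_rot: [3.04, 0.79, 0.007]
contact_force: [0.1, 0.2, 0.6]
opening: 0.0856
```

jog_arm([
  [[0,0,-1],[0,0,0]],
  [[0,0,-2],[0,0,0]],
  [[0,0,-2],[0,0,0]],
  [[0,0,-2],[0,0,0]],
  [[0,0,-1],[0,0,0]],
  [[0,0,0],[0,0,0]],
])

```text
t: 14.7
tool_pos: [0.4832, -0.1396, 0.3907]
tool_rot: [3.04, 0.79, 0.007]
contact_force: [-0.1, 0.2, 0.6]
opening: 0.0852
```

```bash
python3 look.py 24;python3 -c "
from plan import *
plan([((.40,-.30,.40),.5)])"
```

```text
t 14.70 pos [ 0.4832 -0.1396  0.3907] yaw 0.5084 zax [ 0.0045  0.0011 -1.    ] F [-0.0834  0.237   0.6122] T [-0.0437 -0.0123 -0.02  ] open 0.0852 q [-0.4299 -0.2376  1.9076  0.0029  1.4679  0.6322]
t 14.80 pos [ 0.4829 -0.1395  0.3886] yaw 0.5083 zax [ 0.0017  0.0024 -1.    ] F [ 0.009  -0.298  -0.2722] T [-0.021   0.0148  0.0454] open 0.0853 q [-0.43   -0.2363  1.9099  0.0029  1.4674  0.6322]
t 14.80 pos [ 0.4829 -0.1395  0.3886] yaw 0.5083 zax [ 0.0017  0.0024 -1.    ] F [ 0.009  -0.298  -0.2722] T [-0.021   0.0148  0.0454] open 0.0853 q [-0.43   -0.2363  1.9099  0.0029  1.4674  0.6322]
[[[-3.01,2.0,-0.24],[-0.0,-0.0,0.1]],[[-3.01,2.0,-0.24],[-0.0,-0.0,0.1]],[[-3.0,2.01,-0.24],[-0.0,-0.1,0.1]],[[-3.0,2.01,-0.23],[-0.0,-0.0,0.1]],[[-3.0,2.02,-0.23],[-0.1,-0.1,0.1]]]
```

View pics/z24.png

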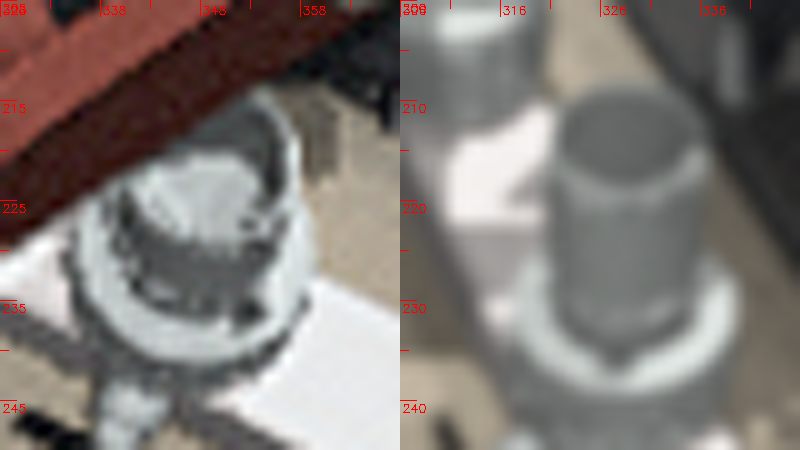

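The funnel stands upright and concentric in the collar, with its rim centre near scene (329,213), and the gripper is clear. I'll check the rim height and the bystanders.

```bash
python3 - <<'E'
from plan import *
a=np.linspace(0,2*np.pi,60);o=[]
for n,f,x0,y0 in(("top","t24",328,205),("scene","s24",306,200)):
    C=crop(cv2.imread(f"pics/{f}.png"),x0,y0,40,45,10)
    for z,col in((.1758,(0,255,0)),(.1818,(0,0,255))):
        P=np.stack([.484+.025*np.cos(a),-.1402+.025*np.sin(a),0*a+z],1)
        cv2.polylines(C,[((proj(n,P)-[x0,y0]+.5)*10).astype(int)],True,col,1)
    o.append(C)
cv2.imwrite("pics/o3.png",np.hstack(o))
E
```

```text
(no output)
```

View pics/o3.png

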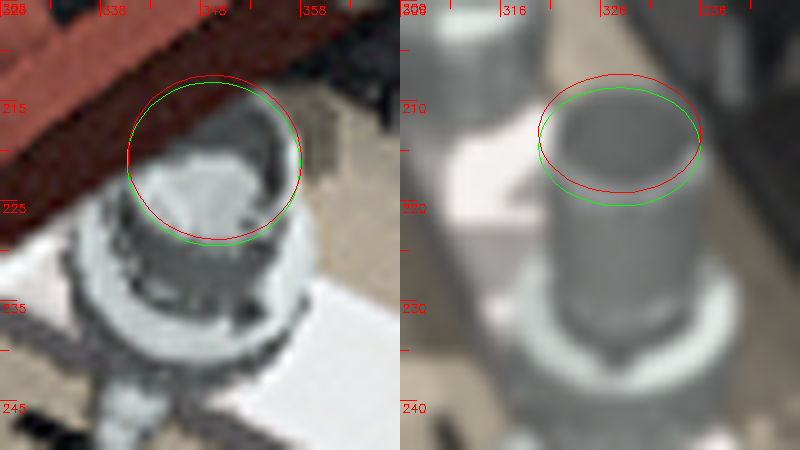

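View pics/s24.png

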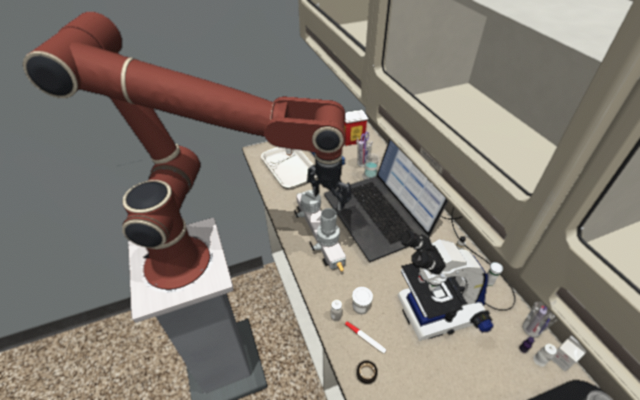

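The rim matches the locked-height circle (green) better than the unlocked one. The cup (362,299), dropper (337,309), pen (365,337) and tray are where they were. I'll hand in.

```bash
python3 -c "
from station import ctrl
print(ctrl.finish_job(), ctrl.get_obs()['t'])"
```

```text
the job is handed in; nothing more can be done
the job is handed in; nothing more can be done
```

The funnel is mounted and locked in the manifold's open place, and the job was handed in at about 15 s of robot time. The interface reports no verdict, so what follows rests on my own checks.

**What I did:** I lifted the funnel from the tray and lined its lugs up with the notches using both cameras. I pressed it to the screen's hard stop, turned it about 0.83 rad clockwise, let it rise, then released it and backed off upward.

**What the last checks showed:**
- **Height:** it rose 5.5 mm from the hard stop, which is the locked height. After release, the rim in the scene view fits the locked height better than the unlocked one. The top view can't separate the two.
- **Lock:** a gentle upward tug of about 9 N moved it only 0.3 mm.
- **Forces:** the highest wrist reading I saw was about 18 N, well under the 60 N limit. Readings come only at the end of each move, so a brief peak in between could have been missed.
- **Bystanders:** the cup, dropper, pen and tray look unmoved in the last scene picture. The arm hides part of the view there; I did not check the vial, forceps or bottle separately.

**What disagreed:**
- **Cameras:** the two views differed by 2–4 mm on several points.
- **Side force:** a steady side force of 4–8 N stayed on while the funnel was pressed and turned; I could not trim it out. It was gone after release.

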